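# Refill the counter display

### The job

Refill the display on the counter: put the two cream pots, the two dropper bottles and the loose carton into the wooden trays cut for them, one item to a bay, each standing upright on the floor of its bay. Set them down rather than dropping them, knock nothing over, and leave the carton already on display and the card terminal where they are.

Things in the scene. Friction and masses are not known exactly. Their poses are not given: they have to be found in the camera images.
- pot_a: a white cream pot with a screw lid, an upright cylinder 54 mm in diameter and 43 mm tall, loose, about 60 g. Origin at the centre of its underside, z up. The two pots are identical and may swap bays. It starts standing on the counter
- pot_b: a white cream pot with a screw lid, an upright cylinder 54 mm in diameter and 43 mm tall, loose, about 60 g. Origin at the centre of its underside, z up. The two pots are identical and may swap bays. It starts standing on the counter
- bottle_a: an upright brown dropper bottle with a black rubber top, loose: round body about 33 mm in diameter up to about 60 mm height (smooth, can be gripped there from any side), narrower above, 102 mm tall in all. Origin at the centre of its underside, z up. The two bottles are identical and may swap bays. It starts standing on the counter
- bottle_b: an upright brown dropper bottle with a black rubber top, loose: round body about 33 mm in diameter up to about 60 mm height (smooth, can be gripped there from any side), narrower above, 102 mm tall in all. Origin at the centre of its underside, z up. The two bottles are identical and may swap bays. It starts standing on the counter
- box_a: a small pale-blue and white carton with an orange picture, 31 mm (x) by 81 mm (y) by 49 mm tall, loose, standing on the counter with its long side across the robot's view, turned up to 0.35 rad. Origin at the centre of its underside, z up.
- pot_tray: Display tray for the cream pots. Pale wooden block fixed to the counter, yaw within 0.2 rad; origin at the centre of its underside, z up, x away from the robot, y left at zero yaw; metal ticket rail on the near (-x) edge. 84 mm (x) by 160 mm (y), 20 mm high, with two round bays 70 mm in diameter centred at y = +39 and -39 mm (x = 0); bay floor at z = 8 mm. Both start empty.
- bottle_tray: Display tray for the dropper bottles. Pale wooden block fixed to the counter, yaw within 0.2 rad; origin at the centre of its underside, z up, x away from the robot, y left at zero yaw; metal ticket rail on the near (-x) edge. 66 mm (x) by 132 mm (y), 32 mm high, with two round bays 50 mm in diameter centred at y = +33 and -33 mm (x = 0); bay floor at z = 8 mm. Both start empty.
- box_tray: Display tray for the cartons. Pale wooden block fixed to the counter, yaw within 0.2 rad; origin at the centre of its underside, z up, x away from the robot, y left at zero yaw; metal ticket rail on the near (-x) edge. 146 mm (x) by 112 mm (y), 20 mm high, with two bays 47 mm (x) by 97 mm (y) centred at y = 0, x = -42 mm (near, empty) and x = +42 mm (far, holds box_stock); bay floor at z = 8 mm.
- box_stock: a carton identical to box_a that already stands in the far bay of box_tray; it is loose and is to stay there. Origin at the centre of its underside.
- card_terminal: a black hand-held card terminal with keypad, 165 by 68 by 33 mm, lying loose on the counter behind the trays; to be left alone. Origin at the centre of its underside.

How it is judged:
By the outcome, as a careful person would: the job done as asked, in the order asked, and still so for the second after the job is handed in, with the robot touching nothing.
It also fails if it takes over 128 s, if anything falls off the work surface, if the arm or the gripper's body presses on something with over 40 N, if the wrist force passes 120 N, or if a joint passes its speed limit or range.

### The arm

A 7-joint arm with a two-finger parallel gripper is mounted at the origin on a cart in front of the work surface, level with it; the furniture and walls round the work are solid. World frame = base frame: x ahead of the robot, y to its left, z up, the work surface at z = 0. Lengths are in m, angles in rad, forces in N, time in s.
With the tool pointing down it reaches from about 0.35 to 0.9 m from the base axis. Payload 8.1 kg.
Tool frame: the origin (TCP) lies midway between the tips of the shut fingers; the grasp point (between the pads) lies 19 mm behind it; z points along the fingers, y is the line along which they close (so a half turn about z gives the same grasp; the last joint's range is limited). The gripper opens to 92 mm and grips with 3 to 60 N. Pads are 19 mm wide; open, the fingers measure 130 mm over their backs; the gripper's body (75 mm by 190 mm) begins 47 mm behind the grasp point.
Start: joints at [-1.326, 0.434, 0.025, 1.573, -0.012, 1.134, -0.075], TCP at [0.213, 0.588, 0.227] pointing down, gripper open.
Joint ranges: [-2.62, 2.62], [-0.44, 2.09], [-1.27, 1.32], [0.08, 2.57], [-1.32, 4.46], [0.12, 2], [-2.74, 2.74]. Speed limits (rad/s): [2.22, 2.22, 3.01, 3.01, 3.14, 3.14, 3.14].

### API

Orientations are given as a rotation vector (axis times angle).
In Python, from cell import arm gives the robot as it stands.
- The arm moves only by the tool carry_out, never from a script. Its arguments are lists of equal length, an entry for each row: "claw": the finger opening in cm, from 0 to 9.18; "delta_pos": the shift along the tool's x, y, z in cm, a list of three; "angular": the turn, a rotation vector about the tool's x, y, z in rad, a list of three. In form: {"claw": [claw, ...], "delta_pos": [[dx, dy, dz], ...], "angular": [[ax, ay, az], ...]}. A call has 1 to 20 rows; each row shifts and turns the commanded pose from where the row before left it, along the tool's axes as they then stand; what a row does not reach is not made up. A row lasts 1/10 s, in which the tool goes at most 50 mm and 8.59 degrees, less where a joint would pass 70% of its speed; a pose out of reach is approached as far as the arm can. A call with a gripper value outside its range is refused whole. The fingers move at their own pace and stop on an object; "force" is the grip in N (left out, the last holds). Time passes only in rows, so rows that do not move let the fingers close. It gives the time, the measured TCP pose, the force, the opening and the grip force at its end, in the units of the state.
- arm.observe(): the state, without advancing time (a new reading comes with each control period).
- arm.get_image(name): name is "scene" or "top"; returns a dict with "frame" (400x640x3 uint8, red, green, blue), "mtx" (3x3 intrinsics, pixels), "T" (4x4, takes a point from camera to world coordinates). Camera axes: x right, y down, z forward; pixel columns grow to the right and rows downward; lengths in m; the calibration is good to about 2 mm. A picture is of the moment at which its call begins. There is no depth.
- arm.sign_off(): hands the job in; it is judged then, once.
Trained networks look in a picture, given as the dict that the camera call returned (one of the last four; its "shot" number tells which), for a name from the list of things; names that differ only in an ending like _2 or _b are one class to them, and where a whole thing is asked for, a point or a joint stands for the part that bears it (a point fixed in the world has none). Each returns a list of dicts, best first, with "conf" (0 to 1); they miss things now and then, are a little off and sometimes report something else, mostly with a low value. They report only what shows in the picture. A call takes as long as a camera call.
- arm.look_for(label, picture): "centre" ([column, row] as shares, 0 to 1, of the picture: columns of its width, rows of its height, amid what is visible of it).
- arm.trace(label, picture): "region" (400x640 bool, what is visible of it) and "centre" ([column, row] as shares, 0 to 1, of the picture: columns of its width, rows of its height, amid what is visible of it).
- arm.place_of(label, picture): "centre" ([column, row] as shares, 0 to 1, of the picture: columns of its width, rows of its height: a listed point, or the origin of a listed thing).
The state is a dict: "clock": time; "joints": joint angles; "dq": joint speeds; "joint_efforts": joint torques, N m; "position": TCP position; "ee_rot": TCP orientation; "force": force on the tool from outside, world axes, zero at the start; "ft_torque": the same for the moment, N m; "width": opening from 0.0 (shut) to 1.0 (fully open); "gripper_force": force on a finger pad.
Only numpy, scipy, OpenCV 4.12 (cv2) and the standard library are available. Lean on these libraries where they do the work, as an engineer would, in place of code of your own. Each camera call takes 0.05 s, during which the arm holds its last target. There are 200 camera calls.

## Working session

There is one attempt and no reset: what is moved stays moved. The work goes in short steps, Python scripts to look and compute and a tool call to move; the robot and the scene stay as the last step left them, time stands still between calls to the robot, and variables do not carry over. Pictures are saved under pics/ and viewed, at most 16 in all, crops included, and the job is handed in when it is done.

Besides the shell and the picture viewer there is one more tool, called after "Request:" as a command line: name --argument value ..., lists and objects as JSON in quotes. carry_out: Moves the arm, as the interface text tells. Its arguments: {"type":"object","properties":{"claw":{"type":"array","items":{"type":"number"}},"delta_pos":{"type":"array","items":{"type":"array","items":{"type":"number"}}},"angular":{"type":"array","items":{"type":"array","items":{"type":"number"}}},"force":{"type":"number"}},"required":["claw","delta_pos","angular"]}

```bash
ls; mkdir -p pics; python3 - <<'E'
from cell import arm
import cv2
s=arm.observe(); print({k:s[k] for k in('clock','position','ee_rot','width','force')})
for n in('scene','top'):
    p=arm.get_image(n); cv2.imwrite(f'pics/{n}0.png',p['frame'][:,:,::-1]); print(n,p['mtx'].tolist(),p['T'].round(3).tolist())
    for l in('pot_a','bottle_a','box_a','pot_tray','bottle_tray','box_tray','card_terminal'):
        print(l,[(round(d['conf'],2),round(d['centre'][0]*640),round(d['centre'][1]*400)) for d in arm.place_of(l,p)])
E
```

```text
pics
{'clock': 0.0, 'position': array([0.21286882, 0.58706981, 0.22593177]), 'ee_rot': array([-5.43618038e-01, -3.09403344e+00,  2.54255338e-03]), 'width': 0.9991034525312544, 'force': array([ 0.42183157,  0.24608312, -0.03056363])}
scene [[386.17076859649967, 0.0, 318.99726361590854], [0.0, 386.17076859649967, 201.36583415887404], [0.0, 0.0, 1.0]] [[0.457, -0.479, 0.749, -0.068], [-0.889, -0.225, 0.399, -0.38], [-0.023, -0.848, -0.529, 0.513], [0.0, 0.0, 0.0, 1.0]]
pot_a [(0.9, 395, 296), (0.78, 290, 263)]
bottle_a [(0.78, 337, 258), (0.68, 210, 230), (0.26, 287, 262)]
box_a [(0.65, 258, 235)]
pot_tray [(0.57, 332, 211)]
bottle_tray [(0.96, 264, 196)]
box_tray [(0.85, 396, 226)]
card_terminal [(0.7, 297, 169)]
top [[391.8308180275239, 0.0, 319.35865149308097], [0.0, 391.8308180275239, 200.45701053128468], [0.0, 0.0, 1.0]] [[-0.03, -0.997, 0.066, 0.533], [-0.999, 0.032, 0.03, -0.048], [-0.033, -0.065, -0.997, 1.024], [0.0, 0.0, 0.0, 1.0]]
pot_a [(0.72, 330, 264), (0.63, 417, 262)]
bottle_a [(0.45, 250, 267), (0.43, 363, 246), (0.26, 415, 261)]
box_a [(0.78, 288, 250)]
pot_tray [(0.82, 330, 186), (0.6, 416, 260), (0.49, 390, 192)]
bottle_tray []
box_tray [(0.87, 392, 190)]
card_terminal [(0.71, 330, 188), (0.7, 264, 137)]
```

View pics/scene0.png

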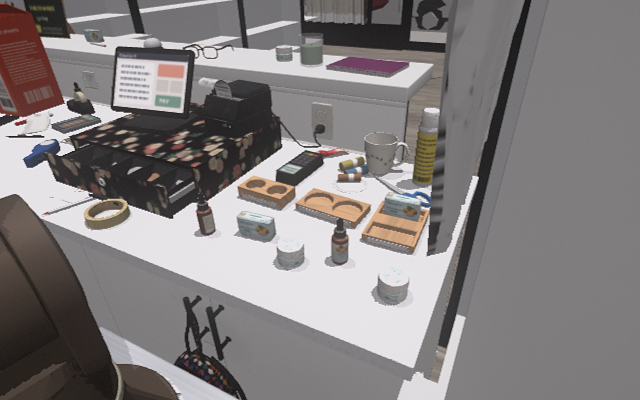

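View pics/top0.png

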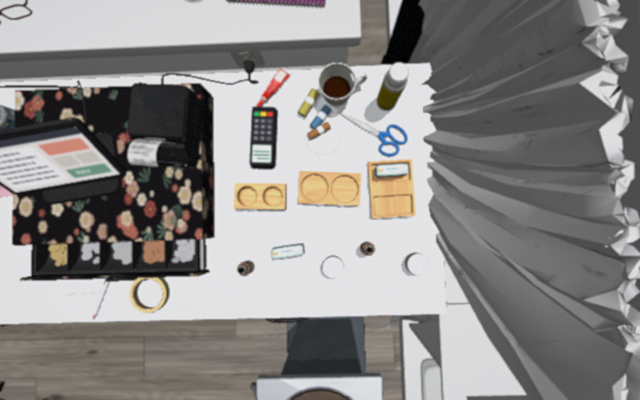

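The views show the bottle, pot and box trays at top-view px (260,196), (330,188) and (392,190). Bottles are at (246,268) and (367,249), pots at (332,266) and (417,264), and the box at (288,252). A curtain or wall runs along column ~432, close to the right-hand pot. Next I'll fit the known shapes to the masks.

```bash
cat > h.py <<'E'
import numpy as np, cv2
from scipy.optimize import minimize
from cell import arm
def proj(p,P):
    T=np.linalg.inv(p['T']); c=P@T[:3,:3].T+T[:3,3]; q=c@p['mtx'].T; return q[:,:2]/q[:,2:]
def ground(p,uv,z):
    d=p['T'][:3,:3]@np.linalg.inv(p['mtx'])@np.array([uv[0],uv[1],1.]); o=p['T'][:3,3]; return (o+d*(z-o[2])/d[2])[:2]
def cyl(r,z): a=np.linspace(0,2*np.pi,32,0); return np.c_[r*np.cos(a),r*np.sin(a),0*a+z]
def blk(x,y,z): return np.array([[i*x/2,j*y/2,k*z] for i in(-1,1) for j in(-1,1) for k in(0,1)])
M={'pot':[np.r_[cyl(.027,0),cyl(.027,.043)]],
 'bottle':[np.r_[cyl(.0165,0),cyl(.0165,.06)],np.r_[cyl(.014,.06),cyl(.008,.07)],np.r_[cyl(.008,.06),cyl(.006,.102)]],
 'box':[blk(.031,.081,.049)],'pot_tray':[blk(.084,.16,.02)],'bottle_tray':[blk(.066,.132,.032)],'box_tray':[blk(.146,.112,.02)]}
S=4
def sil(kind,q,p,z0=0):
    m=np.zeros((400*S,640*S),np.uint8); c,s=np.cos(q[2]),np.sin(q[2])
    for P in M[kind]:
        W=P@np.array([[c,s,0],[-s,c,0],[0,0,1]])+[q[0],q[1],z0]
        cv2.fillConvexPoly(m,cv2.convexHull(np.round((proj(p,W)+.5)*S-.5).astype(np.int32)),1)
    return m
def fit(kind,views,q0,yaw,z0=0):
    """views: list of (picture, bool mask); soft IoU of silhouettes"""
    big=[(p,cv2.resize(m.astype(np.uint8),None,fx=S,fy=S,interpolation=cv2.INTER_NEAREST)) for p,m in views]
    def f(v):
        q=[v[0]/100,v[1]/100,v[2]/10 if yaw else 0]; e=0
        for p,m in big:
            s=sil(kind,q,p,z0); e-=(s&m).sum()/max(1,(s|m).sum())
        return e/len(big)
    x0=np.array([q0[0]*100,q0[1]*100]+([0.] if yaw else []))
    n=len(x0); simp=np.vstack([x0]+[x0+np.eye(n)[i]*[1.,1.,1.5][i] for i in range(n)])
    r=minimize(f,x0,method='Nelder-Mead',options=dict(initial_simplex=simp,xatol=.01,fatol=1e-4))
    return r.x/([100,100,10][:n]),-r.fun
E
cat > m.py <<'E'
from h import *
P={n:arm.get_image(n) for n in('scene','top')}
C={'pot':'pot_a','bottle':'bottle_a','box':'box_a','pot_tray':'pot_tray','bottle_tray':'bottle_tray','box_tray':'box_tray'}
for k,l in C.items():
    for n,p in P.items():
        for d in arm.trace(l,p):
            if d['conf']<.3: continue
            m=d['region']; ys,xs=np.nonzero(m)
            if 'tray' in k:
                h=np.zeros(m.shape,np.uint8); cv2.fillConvexPoly(h,cv2.convexHull(np.c_[xs,ys].astype(np.int32)),1); m=h>0
            q,i=fit(k,[(p,m)],ground(p,(xs.mean(),ys.mean()),.02),'tray' in k or k=='box')
            print(k,n,round(d['conf'],2),m.sum(),q.round(4),'iou',round(i,2))
t=P['top']
for uv in((430,65),(430,100),(428,185),(440,260),(445,310)): print('edge',uv,ground(t,uv,0).round(3))
f=t['frame'][120:300,220:460]; cv2.imwrite('pics/top_z.png',cv2.resize(f,(800,600),interpolation=cv2.INTER_CUBIC)[:,:,::-1])
f=P['scene']['frame'][150:320,190:460]; cv2.imwrite('pics/scene_z.png',cv2.resize(f,(800,504),interpolation=cv2.INTER_CUBIC)[:,:,::-1])
E
python3 m.py
```

```text
pot scene 0.57 812 [ 0.4335 -0.042 ] iou 0.94
pot scene 0.56 1034 [ 0.4349 -0.2534] iou 0.95
pot scene 0.55 1252 [0.6104 0.1035] iou 0.41
pot top 0.97 477 [ 0.4335 -0.2573] iou 0.94
bottle scene 0.77 641 [ 0.4791 -0.1298] iou 0.92
bottle scene 0.56 542 [0.4409 0.1809] iou 0.88
bottle top 0.62 216 [0.4352 0.1736] iou 0.93
bottle top 0.43 164 [ 0.4757 -0.1336] iou 0.92
box scene 0.71 938 [ 0.4764  0.0699 -0.0295] iou 0.91
box scene 0.55 507 [ 0.4587  0.2018 -0.7087] iou 0.83
box top 0.69 399 [0.4745 0.0664 0.1047] iou 0.88
pot_tray scene 0.89 1811 [ 0.6368 -0.0386 -0.0759] iou 0.97
pot_tray top 0.82 2182 [ 0.6302 -0.0419 -0.0792] iou 0.94
bottle_tray scene 0.69 1313 [ 0.6216  0.1403 -0.0281] iou 0.96
bottle_tray top 0.9 1478 [ 0.6153  0.136  -0.0299] iou 0.94
box_tray scene 0.63 2266 [ 0.6295 -0.1992  0.0089] iou 0.92
box_tray top 0.57 2665 [ 0.6249 -0.2039  0.0382] iou 0.96
edge (430, 65) [ 0.952 -0.321]
edge (430, 100) [ 0.857 -0.317]
edge (428, 185) [ 0.632 -0.301]
edge (440, 260) [ 0.438 -0.322]
edge (445, 310) [ 0.311 -0.328]
```

View pics/scene_z.png

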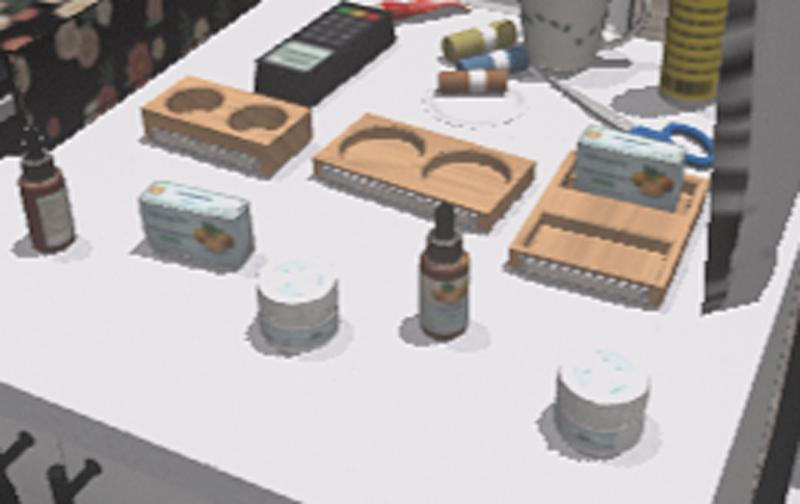

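View pics/top_z.png

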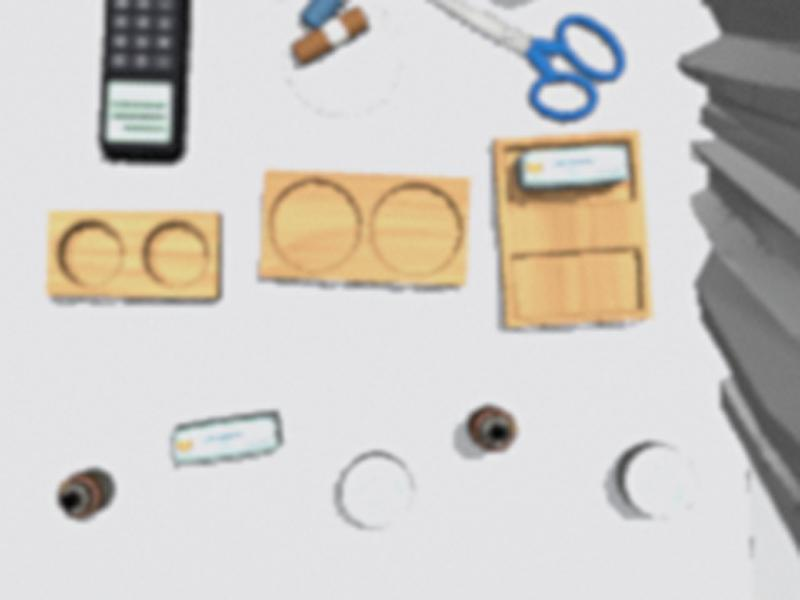

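The ticket rails are low and sit on the front faces, so the tray tops are clear. I'll use the mean of the two views, with the top view for yaw. First I turn the tool so the fingers close along x, then travel in.

Request:
carry_out --claw '[9,9,9,9,9,9,9,9,9,9,9,9,9,9,9,9,9,9,9,9]' --delta_pos '[[0,0,0],[0,0,0],[0,0,0],[0,0,0],[0,0,0],[0,0,0],[0,0,0],[0,0,0],[0,0,0],[-3.5,1.06,0],[-3.5,1.06,0],[-3.5,1.06,0],[-3.5,1.06,0],[-3.5,1.06,0],[-3.5,1.06,0],[-3.5,1.06,0],[-3.5,1.06,0],[-3.5,1.06,0],[-3.5,1.06,0],[-3.5,1.06,0]]' --angular '[[0,0,0.136],[0,0,0.136],[0,0,0.136],[0,0,0.136],[0,0,0.136],[0,0,0.136],[0,0,0.136],[0,0,0.136],[0,0,0.136],[0,0,0],[0,0,0],[0,0,0],[0,0,0],[0,0,0],[0,0,0],[0,0,0],[0,0,0],[0,0,0],[0,0,0],[0,0,0]]' --force 12

```text
clock: 3.5
position: [0.3295, 0.2011, 0.2269]
ee_rot: [-2.222, -2.22, -0.001]
force: [1.0, 0.4, -0.9]
width: 0.982
gripper_force: 0.0
```

Request:
carry_out --claw '[8,8,8,8,8,8,8,8,8,8,8,8,8,8,8,8,8]' --delta_pos '[[-3.8,0.87,0],[-3.8,0.87,0],[-3.8,0.87,0],[-3.8,0.87,0],[-3.8,0.87,0],[-3.8,0.87,0],[-3.8,0.87,0],[-3.8,0.87,0],[-3.8,0.87,0],[-3.8,0.87,0],[-3.8,0.87,0],[-3.8,0.87,0],[0,0,3.5],[0,0,3.5],[0,0,3.5],[0,0,3.5],[0,0,0]]' --angular '[[0,0,0],[0,0,0],[0,0,0],[0,0,0],[0,0,0],[0,0,0],[0,0,0],[0,0,0],[0,0,0],[0,0,0],[0,0,0],[0,0,0],[0,0,0],[0,0,0],[0,0,0],[0,0,0],[0,0,0]]'

```text
clock: 5.2
position: [0.4309, -0.2523, 0.0836]
ee_rot: [-2.219, -2.216, 0.004]
force: [-0.2, 0.5, 0.2]
width: 0.867
gripper_force: 0.0
```

```bash
python3 - <<'E'
from h import *
a=arm.get_image('scene')['frame'][100:330,260:500]; b=arm.get_image('top')['frame'][170:400,300:540]
cv2.imwrite('pics/p1.png',cv2.resize(np.hstack([a,b]),(800,383),interpolation=cv2.INTER_CUBIC)[:,:,::-1])
s=arm.observe(); print(s['joints'].round(2),s['position'].round(4))
E
```

```text
[-0.16  0.51  0.81  2.07 -0.53  0.77  0.98] [ 0.4329 -0.254   0.0872]
```

View pics/p1.png

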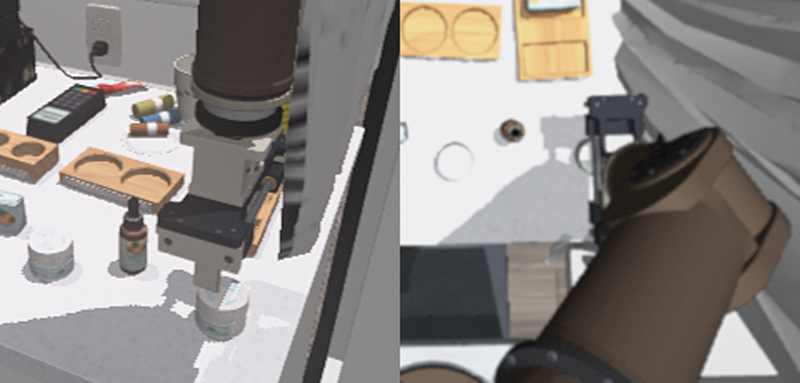

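The gripper is over the right pot, seen at about (220,310) in the left panel, with nothing touching. I'll descend and grip.

Request:
carry_out --claw '[8,8,8,8,8,4,4,4,4,4,4]' --delta_pos '[[0,0,2.5],[0,0,2.5],[0,0,1.5],[0,0,0.6],[0,0,0],[0,0,0],[0,0,0],[0,0,0],[0,0,0],[0,0,0],[0,0,0]]' --angular '[[0,0,0],[0,0,0],[0,0,0],[0,0,0],[0,0,0],[0,0,0],[0,0,0],[0,0,0],[0,0,0],[0,0,0],[0,0,0]]' --force 15

```text
clock: 6.4
position: [0.4334, -0.2537, 0.0162]
ee_rot: [2.222, 2.22, 0.001]
force: [-0.4, 1.3, 7.6]
width: 0.582
gripper_force: 15.0
```

Request:
carry_out --claw '[4,4,4,4,4,4,4,4,4,4,4,4,4,4,4,4,4]' --delta_pos '[[0,0,-1],[0,0,-3],[0,0,-4],[0,0,-4],[1.6,1.79,0],[1.6,1.79,0],[1.6,1.79,0],[1.6,1.79,0],[1.6,1.79,0],[1.6,1.79,0],[1.6,1.79,0],[1.6,1.79,0],[1.6,1.79,0],[1.6,1.79,0],[1.6,1.79,0],[0,0,0],[0,0,0]]' --angular '[[0,0,0],[0,0,0],[0,0,0],[0,0,0],[0,0,0],[0,0,0],[0,0,0],[0,0,0],[0,0,0],[0,0,0],[0,0,-0.14],[0,0,-0.14],[0,0,-0.14],[0,0,-0.14],[0,0,-0.14],[0,0,0],[0,0,0]]'

```text
clock: 8.1
position: [0.6031, -0.0582, 0.136]
ee_rot: [-1.328, -2.847, 0.001]
force: [-0.3, -0.6, -0.7]
width: 0.582
gripper_force: 15.0
```

```bash
cat > st.py <<'E'
# state, and shift in tool axes (cm) to a world target given as args
import sys
from h import *
from scipy.spatial.transform import Rotation as R
s=arm.observe(); r=R.from_rotvec(s['ee_rot']); m=r.as_matrix()
print('pos',s['position'].round(4),'F',np.round(s['force'],1),'j',s['joints'].round(2),'w',round(s['width']*9.18,2),'t',s['clock'])
print('y deg',np.degrees(np.arctan2(m[1,1],m[0,1])).round(1),'z',m[:,2].round(3))
if len(sys.argv)>3: print('delta cm',(m.T@(np.array(list(map(float,sys.argv[1:4])))-s['position'])*100).round(2))
E
python3 st.py .630 -.079 .060
```

```text
pos [ 0.6031 -0.0582  0.136 ] F [-0.3 -0.6 -0.7] j [-0.43  0.55  0.65  1.77 -0.4   0.96  1.08] w 5.34 t 8.1
y deg 40.0 z [-0. -0. -1.]
delta cm [-3.32  0.72  7.6 ]
```

Request:
carry_out --claw '[4,4,4,4,4,4,4]' --delta_pos '[[-1.66,0.36,0],[-1.66,0.36,0],[0,0,2.6],[0,0,2.6],[0,0,2.4],[0,0,0],[0,0,0]]' --angular '[[0,0,0],[0,0,0],[0,0,0],[0,0,0],[0,0,0],[0,0,0],[0,0,0]]'

```text
clock: 8.8
position: [0.6299, -0.0803, 0.0602]
ee_rot: [-1.33, -2.846, 0.002]
force: [-0.1, -0.4, -0.4]
width: 0.583
gripper_force: 15.0
```

```bash
python3 st.py .630 -.079 .0245; python3 - <<'E'
from h import *
P=[arm.get_image('scene'),arm.get_image('top')]
for p in P:
    f=p['frame']
    for q in((.636,-.001),(.630,-.079)):
        for z,c in((.02,(255,0,0)),): 
            cv2.polylines(f,[np.round(proj(p,cyl(.035,z)+[*q,0])).astype(np.int32)],1,c,1)
    q=arm.observe()['position']
    cv2.polylines(f,[np.round(proj(p,cyl(.027,.044)+[q[0],q[1],0])).astype(np.int32)],1,(0,160,0),1)
a=P[0]['frame'][130:260,230:440]; b=P[1]['frame'][130:260,270:480]
cv2.imwrite('pics/p2.png',cv2.resize(np.hstack([a,b]),(800,248),interpolation=cv2.INTER_NEAREST)[:,:,::-1])
E
```

```text
pos [ 0.6299 -0.0803  0.0602] F [-0.1 -0.4 -0.4] j [-0.33  0.68  0.58  1.75 -0.48  0.86  1.16] w 5.35 t 8.8
y deg 39.9 z [-0.001 -0.001 -1.   ]
delta cm [0.1  0.1  3.57]
```

View pics/p2.png

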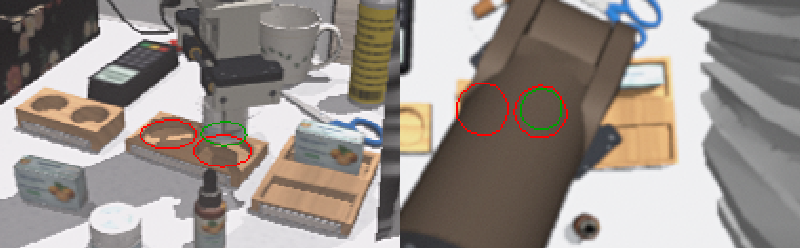

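```bash
python3 - <<'E'
from h import *
p=arm.get_image('scene'); s=arm.observe()['position']
for d in arm.trace('pot_a',p):
    q,i=fit('pot',[(p,d['region'])],s[:2],0,.044); print(round(d['conf'],2),d['region'].sum(),q.round(4),round(i,2),(q-s[:2]).round(4))
E
```

```text
0.74 238 [ 0.6371 -0.0767] 0.39 [0.006  0.0029]
0.56 738 [ 0.6312 -0.0797] -0.0 [0. 0.]
```

Request:
carry_out --claw '[4,4,4,4,4,4,4]' --delta_pos '[[0.1,0.1,1.0],[0,0,1.0],[0,0,0.7],[0,0,0.4],[0,0,0.25],[0,0,0.15],[0,0,0]]' --angular '[[0,0,0],[0,0,0],[0,0,0],[0,0,0],[0,0,0],[0,0,0],[0,0,0]]'

```text
clock: 9.7
position: [0.6304, -0.0777, 0.0246]
ee_rot: [1.327, 2.848, -0.0]
force: [-0.6, 0.8, -0.8]
width: 0.583
gripper_force: 15.0
```

Request:
carry_out --claw '[4,4,5.6,6.2,6.8,6.8]' --delta_pos '[[0,0,0.08],[0,0,0],[0,0,0],[0,0,0],[0,0,0],[0,0,0]]' --angular '[[0,0,0],[0,0,0],[0,0,0],[0,0,0],[0,0,0],[0,0,0]]'

```text
clock: 10.3
position: [0.6304, -0.0775, 0.024]
ee_rot: [1.326, 2.848, 0.0]
force: [-0.2, -0.2, -0.3]
width: 0.739
gripper_force: 0.0
```

Request:
carry_out --claw '[6.8,7,8,8,8,8,8,8,8,8,8,8,8]' --delta_pos '[[0,0,-1.5],[0,0,-3],[0,0,-4],[0,0,-4],[0,0,-2.5],[0,0,0],[0,0,0],[0.67,-3.94,0],[0.67,-3.94,0],[0.67,-3.94,0],[0.67,-3.94,0],[0.67,-3.94,0],[0,0,0]]' --angular '[[0,0,0],[0,0,0],[0,0,0.14],[0,0,0.14],[0,0,0.14],[0,0,0.14],[0,0,0.14],[0,0,0],[0,0,0],[0,0,0],[0,0,0],[0,0,0],[0,0,0]]'

```text
clock: 11.6
position: [0.4279, -0.0426, 0.1736]
ee_rot: [-2.218, -2.216, -0.001]
force: [0.6, -0.1, 0.8]
width: 0.872
gripper_force: 0.0
```

```bash
python3 st.py .4335 -.044 .0160; python3 - <<'E'
from h import *
P=[arm.get_image('scene'),arm.get_image('top')]
for p in P:
    f=p['frame']
    for q in((.636,-.001),(.630,-.079)): cv2.polylines(f,[np.round(proj(p,cyl(.035,.02)+[*q,0])).astype(np.int32)],1,(255,0,0),1)
    for d in arm.trace('pot_a',p):
        if d['conf']>.4 and 300<d['region'].sum():
            ys,xs=np.nonzero(d['region']); g=ground(p,(xs.mean(),ys.mean()),.03); z=.008 if g[0]>.55 else 0
            q,i=fit('pot',[(p,d['region'])],g,0,z); print(round(d['conf'],2),d['region'].sum(),q.round(4),round(i,2))
a=P[0]['frame'][130:260,230:440]; b=P[1]['frame'][130:260,270:480]
cv2.imwrite('pics/p3.png',cv2.resize(np.hstack([a,b]),(800,248),interpolation=cv2.INTER_NEAREST)[:,:,::-1])
E
```

```text
pos [ 0.4279 -0.0426  0.1736] F [ 0.6 -0.1  0.8] j [-0.86  0.26  1.04  2.14 -0.3   0.89  0.35] w 8.01 t 11.6
y deg -0.1 z [-0.005  0.005 -1.   ]
delta cm [-0.22  0.63 15.75]
0.84 534 [ 0.6357 -0.0764] 0.89
0.81 785 [ 0.4346 -0.0426] 0.94
0.58 369 [ 0.6318 -0.0805] 0.93
```

View pics/p3.png

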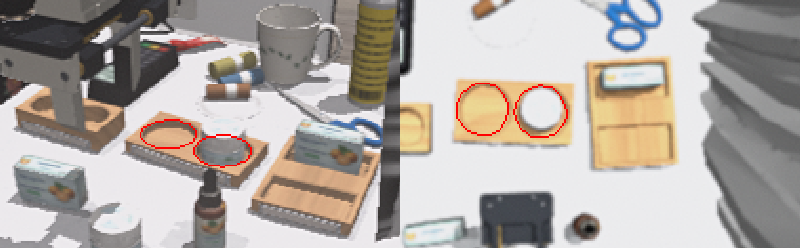

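The first pot sits inside its bay: scene px about (222,150), top view centred in the right ring. The gripper is above the second pot.

Request:
carry_out --claw '[8,8,8,8,8,8,8,8,4,4,4,4,4,4]' --delta_pos '[[-0.05,0.4,2],[0,0,3.5],[0,0,3.5],[0,0,3],[0,0,2],[0,0,1.2],[0,0,0.5],[0,0,0],[0,0,0],[0,0,0],[0,0,0],[0,0,0],[0,0,0],[0,0,0]]' --angular '[[0,0,0],[0,0,0],[0,0,0],[0,0,0],[0,0,0],[0,0,0],[0,0,0],[0,0,0],[0,0,0],[0,0,0],[0,0,0],[0,0,0],[0,0,0],[0,0,0]]'

```text
clock: 13.2
position: [0.4376, -0.0441, 0.0173]
ee_rot: [-2.222, -2.221, -0.001]
force: [-1.8, 1.1, 7.2]
width: 0.582
gripper_force: 15.0
```

Request:
carry_out --claw '[4,4,4,4,4,4,4,4,4,4,4,4,4,4,4,4]' --delta_pos '[[0,0,-1],[0,0,-3],[0,0,-4],[0,0,-3],[0.72,3.27,0],[0.72,3.27,0],[0.72,3.27,0],[0.72,3.27,0],[0.72,3.27,0],[0.72,3.27,0],[0,0,0],[0,0,0],[0,0,0],[0,0,0],[0,0,0],[0,0,0]]' --angular '[[0,0,0],[0,0,0],[0,0,0],[0,0,0],[0,0,0],[0,0,0],[0,0,0],[0,0,0],[0,0,0],[0,0,0],[0,0,-0.14],[0,0,-0.14],[0,0,-0.14],[0,0,-0.14],[0,0,-0.14],[0,0,0]]'

```text
clock: 14.8
position: [0.6336, -0.0017, 0.1277]
ee_rot: [1.324, 2.849, -0.0]
force: [-0.0, -0.5, 0.6]
width: 0.583
gripper_force: 15.0
```

```bash
python3 st.py .634 -.001 .0255
```

```text
pos [ 0.6336 -0.0017  0.1277] F [-0.  -0.5  0.6] j [-0.5   0.6   0.65  1.7  -0.43  0.98  1.  ] w 5.35 t 14.8
y deg 40.2 z [ 0. -0. -1.]
delta cm [ 0.03  0.08 10.22]
```

Request:
carry_out --claw '[4,4,4,4,4,4,4,4,4,5.6,6.2,6.8,6.8]' --delta_pos '[[0,0.1,2],[0,0,3],[0,0,2],[0,0,1.5],[0,0,0.8],[0,0,0.5],[0,0,0.3],[0,0,0.15],[0,0,0],[0,0,0],[0,0,0],[0,0,0],[0,0,0]]' --angular '[[0,0,0],[0,0,0],[0,0,0],[0,0,0],[0,0,0],[0,0,0],[0,0,0],[0,0,0],[0,0,0],[0,0,0],[0,0,0],[0,0,0],[0,0,0]]'

```text
clock: 16.1
position: [0.6346, -0.0007, 0.0245]
ee_rot: [1.326, 2.848, 0.0]
force: [-0.1, 0.4, 0.1]
width: 0.734
gripper_force: 0.0
```

Request:
carry_out --claw '[6.8,6.8,6.8,6.8,6.8,6.8,6.8,6.8,6.8,6.8,6.8,6.8,6.8,6.8,6.8,6.8,6.8,6.8,6.8,6.8]' --delta_pos '[[0,0,-1.5],[0,0,-3],[0,0,-4],[0,0,-4],[0,0,-4],[0,0,-3],[0,0,0],[0,0,0],[0,0,0],[3.6,-2.6,0],[3.6,-2.6,0],[3.6,-2.6,0],[3.6,-2.6,0],[3.6,-2.6,0],[0,0,0],[0,0,0],[0,0,0],[0,0,0],[0,0,0],[0,0,0]]' --angular '[[0,0,0],[0,0,0],[0,0,-0.145],[0,0,-0.145],[0,0,-0.145],[0,0,-0.145],[0,0,-0.145],[0,0,-0.145],[0,0,0],[0,0,0],[0,0,0],[0,0,0],[0,0,0],[0,0,0],[0,-0.145,0],[0,-0.145,0],[0,-0.145,0],[0,-0.145,0],[0,-0.145,0],[0,-0.145,0]]'

```text
clock: 18.1
position: [0.4524, -0.1085, 0.2361]
ee_rot: [0.026, 2.465, 0.054]
force: [2.0, 1.1, -0.1]
width: 0.738
gripper_force: 0.0
```

```bash
python3 st.py .474 -.131 .11; python3 m.py | grep -E "^(pot|bottle|box) "
```

```text
pos [ 0.4524 -0.1085  0.2361] F [ 2.   1.1 -0.1] j [-0.22 -0.16  0.46  2.48 -0.66  0.19  2.41] w 6.77 t 18.1
y deg 89.7 z [ 0.626  0.032 -0.779]
delta cm [ 6.13 -2.82 11.11]
pot scene 0.78 496 [0.6518 0.0086] iou 0.91
pot scene 0.65 488 [ 0.6522 -0.0682] iou 0.86
pot top 0.75 384 [ 0.6339 -0.0806] iou 0.93
pot top 0.69 373 [ 0.6347 -0.0015] iou 0.94
bottle scene 0.94 641 [ 0.4791 -0.1302] iou 0.9
bottle scene 0.88 503 [0.4404 0.18  ] iou 0.87
bottle top 0.74 162 [ 0.4748 -0.1336] iou 0.92
bottle top 0.69 216 [0.4349 0.1735] iou 0.92
box scene 0.72 838 [ 0.4793  0.0721 -0.0946] iou 0.84
box top 0.58 402 [0.4749 0.0647 0.1153] iou 0.86
```

Forward tilt runs into the joint limits (j6, j4). I'll go back to upright and turn so the hand sits near-right of the bottle.

Request:
carry_out --claw '[6,6,6,6,6,6,6,6,6,6,6,6,6,6,6,6,6,6,6,6]' --delta_pos '[[0,0,0],[0,0,0],[0,0,0],[0,0,0],[0,0,0],[0,0,0],[0,0,0],[0,0,0],[0,0,0],[0,0,0],[0,0,0],[0,0,0],[0,0,0],[0,0,0],[0,0,0],[0,0,0],[0,0,0],[0,0,0],[0,0,0],[0,0,0]]' --angular '[[0,0.135,0],[0,0.135,0],[0,0.135,0],[0,0.135,0],[0,0.135,0],[0,0,0.149],[0,0,0.149],[0,0,0.149],[0,0,0.149],[0,0,0.149],[0,0,0.149],[0,0,0.149],[0,0,0.149],[0,0,0.149],[0,0,0.149],[0,0,0.149],[0,0,0.149],[0,0,0.149],[0,0,0.149],[0,0,0.149]]'

```text
clock: 20.8
position: [0.4569, -0.1029, 0.2391]
ee_rot: [2.806, 1.376, 0.191]
force: [0.4, -0.7, 0.1]
width: 0.655
gripper_force: 0.0
```

```bash
cat >> st.py <<'E'
if len(sys.argv)>5: # yaw of tool y (deg), tilt (deg): wanted attitude -> turn in tool axes
    a,t=np.radians([float(v) for v in sys.argv[4:6]]); y=np.array([np.cos(a),np.sin(a),0]); z0=np.array([0,0,-1.]); x0=np.cross(y,z0)
    z=z0*np.cos(t)+x0*np.sin(t); D=np.c_[np.cross(y,z),y,z]; print('turn',R.from_matrix(m.T@D).as_rotvec().round(3))
E
python3 st.py .474 -.131 .15 -45 0;  python3 st.py .474 -.131 .15 -45 45 | tail -1; python3 - <<'E'
from h import *
p=arm.get_image('scene')
for uv in((428,256),(448,251)): print(ground(p,uv,0).round(3))
E
```

```text
pos [ 0.4569 -0.1029  0.2391] F [ 0.4 -0.7  0.1] j [-0.06  0.1   0.24  2.02 -0.11  0.93 -0.42] w 6.01 t 20.8
y deg -38.0 z [ 0.114  0.045 -0.992]
delta cm [-2.11  2.51  8.91]
turn [ 0.056 -0.109  0.126]
turn [0.004 0.675 0.141]
[ 0.566 -0.288]
[ 0.599 -0.321]
```

Request:
carry_out --claw '[6,6,6,6,6,6,6]' --delta_pos '[[0,0,0],[0,0,0],[0,0,0],[0,0,0],[0,0,0],[0,0,0],[0,0,0]]' --angular '[[0,0.1125,0.0235],[0,0.1125,0.0235],[0,0.1125,0.0235],[0,0.1125,0.0235],[0,0.1125,0.0235],[0,0.1125,0.0235],[0,0,0]]'

```text
clock: 21.55
position: [0.4555, -0.1049, 0.2375]
ee_rot: [-2.457, -1.02, -1.021]
force: [-0.5, -0.1, 0.1]
width: 0.654
gripper_force: 0.0
```

```bash
python3 st.py .41 -.195 .12 -45 45
```

```text
pos [ 0.4555 -0.1049  0.2375] F [-0.5 -0.1  0.1] j [ 0.38  0.19  0.36  2.24 -1.08  1.02  0.69] w 6.0 t 21.55
y deg -45.0 z [ 0.502  0.499 -0.706]
delta cm [-15.1    3.12   1.51]
turn [ 0.002 -0.001  0.002]
```

Request:
carry_out --claw '[6,6,6,6,6,6,6]' --delta_pos '[[-2.36,1.1,-0.6],[-2.36,1.1,-0.6],[-2.36,1.1,-0.6],[-2.23,0,2.23],[-2.23,0,2.23],[-2.23,0,2.23],[0,0,0]]' --angular '[[0,0,0],[0,0,0],[0,0,0],[0,0,0],[0,0,0],[0,0,0],[0,0,0]]'

```text
clock: 22.25
position: [0.4357, -0.1695, 0.1045]
ee_rot: [-2.453, -1.027, -1.012]
force: [-1.0, -0.4, 0.2]
width: 0.653
gripper_force: 0.0
```

```bash
python3 st.py .4845 -.1225 .0346 -45 45; python3 - <<'E'
from h import *
a=arm.get_image('scene')['frame'][150:330,230:450]; b=arm.get_image('top')['frame'][150:330,270:490]
cv2.imwrite('pics/p4.png',cv2.resize(np.hstack([a,b]),(800,327),interpolation=cv2.INTER_CUBIC)[:,:,::-1])
E
```

```text
pos [ 0.4357 -0.1695  0.1045] F [-1.  -0.4  0.2] j [ 0.57  0.52  0.35  2.26 -1.24  1.03  1.14] w 6.0 t 22.25
y deg -44.6 z [ 0.494  0.503 -0.709]
delta cm [-0.13  0.19  9.74]
turn [-0.006  0.003  0.005]
```

View pics/p4.png

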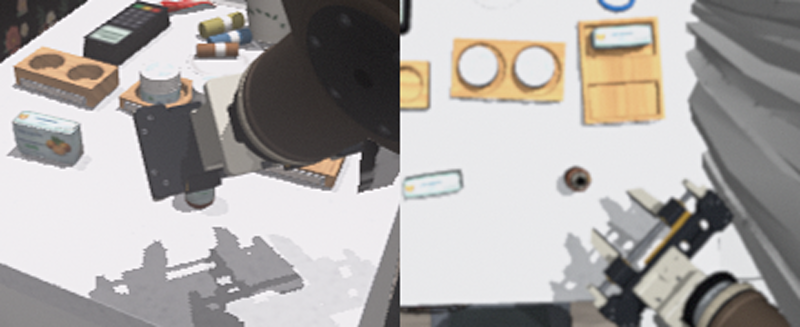

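Both pots stand in their bays. The open fingers point at the bottle, at (577,180) in the top-view panel. I'll advance.

Request:
carry_out --claw '[6,6,6,6,6,6,6]' --delta_pos '[[-0.06,0.1,2],[-0.06,0.1,2],[0,0,2],[0,0,1.5],[0,0,1.2],[0,0,1],[0,0,0]]' --angular '[[0,0,0],[0,0,0],[0,0,0],[0,0,0],[0,0,0],[0,0,0],[0,0,0]]'

```text
clock: 23.05
position: [0.4851, -0.1265, 0.0406]
ee_rot: [-2.455, -1.027, -1.02]
force: [-0.5, -0.0, 0.1]
width: 0.654
gripper_force: 0.0
```

```bash
python3 st.py .4845 -.1225 .0346 -45 45; python3 m.py | grep -E "^bottle "; python3 - <<'E'
from h import *
a=arm.get_image('scene')['frame'][150:330,230:450]; b=arm.get_image('top')['frame'][190:290,340:462]
cv2.imwrite('pics/p5.png',np.hstack([cv2.resize(v,(400,327),interpolation=cv2.INTER_CUBIC) for v in(a,b)])[:,:,::-1])
E
```

```text
pos [ 0.4851 -0.1265  0.0406] F [-0.5 -0.   0.1] j [ 0.98  0.67 -0.39  2.25 -1.31  0.56  1.14] w 6.01 t 23.05
y deg -44.7 z [ 0.5    0.5   -0.707]
delta cm [-0.25 -0.33  0.59]
turn [ 0.    -0.     0.007]
bottle scene 0.96 588 [0.4385 0.1783] iou 0.88
bottle scene 0.69 118 [ 0.4647 -0.1369] iou 0.18
bottle top 0.78 174 [0.434  0.1746] iou 0.81
bottle top 0.52 165 [ 0.4753 -0.133 ] iou 0.93
```

View pics/p5.png

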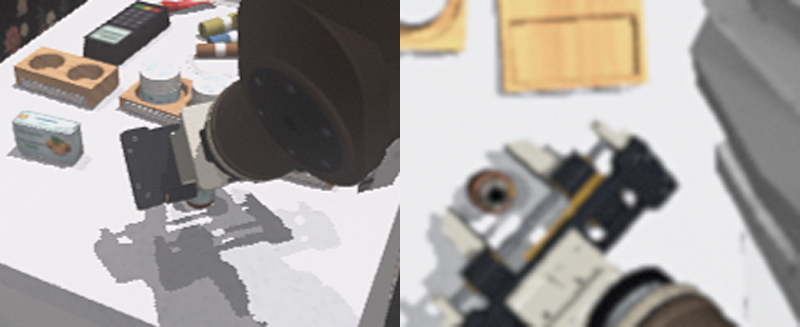

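Request:
carry_out --claw '[6,6,6]' --delta_pos '[[-0.2,-0.2,0.3],[-0.1,-0.1,0.3],[0,0,0]]' --angular '[[0,0,0],[0,0,0],[0,0,0]]'

```text
clock: 24.15
position: [0.4831, -0.1222, 0.0326]
ee_rot: [-2.454, -1.024, -1.018]
force: [0.2, -0.6, 0.7]
width: 0.654
gripper_force: 0.0
```

```bash
python3 st.py .4845 -.1225 .0346 -45 45
```

```text
pos [ 0.4831 -0.1222  0.0326] F [ 0.2 -0.6  0.7] j [ 1.02  0.7  -0.45  2.25 -1.31  0.51  1.15] w 6.0 t 24.15
y deg -44.7 z [ 0.499  0.501 -0.707]
delta cm [ 0.19  0.12 -0.08]
turn [-0.002 -0.     0.004]
```

Request:
carry_out --claw '[6,6,4.5,2,2,2,2,2,2]' --delta_pos '[[0.3,0,-0.2],[0,0,0],[0,0,0],[0,0,0],[0,0,0],[0,0,0],[0,0,0],[0,0,0],[0,0,0]]' --angular '[[0,0,0],[0,0,0],[0,0,0],[0,0,0],[0,0,0],[0,0,0],[0,0,0],[0,0,0],[0,0,0]]' --force 12

```text
clock: 25.05
position: [0.4838, -0.1219, 0.0364]
ee_rot: [-2.455, -1.025, -1.018]
force: [0.8, -1.1, -0.3]
width: 0.348
gripper_force: 11.9
```

```bash
python3 st.py .4845 -.1225 .0346 -45 45
```

```text
pos [ 0.4838 -0.1219  0.0364] F [ 0.8 -1.1 -0.3] j [ 1.02  0.69 -0.45  2.25 -1.31  0.52  1.14] w 3.2 t 25.05
y deg -44.7 z [ 0.499  0.501 -0.707]
delta cm [-0.12  0.09  0.14]
turn [-0.001  0.     0.005]
```

Request:
carry_out --claw '[2,2,2,2,2,2]' --delta_pos '[[0.7,0,-0.7],[2,0,-2],[2.8,0,-2.8],[2.8,0,-2.8],[2.8,0,-2.8],[0,0,0]]' --angular '[[0,0,0],[0,0,0],[0,0,0],[0,0,0],[0,0,0],[0,0,0]]'

```text
clock: 25.65
position: [0.4851, -0.1222, 0.1978]
ee_rot: [-2.457, -1.031, -1.024]
force: [0.0, -0.8, -0.7]
width: 0.349
gripper_force: 11.9
```

```bash
python3 st.py .6255 .1795 .19 -45 45; python3 - <<'E'
from h import *
p=arm.get_image('top'); s=arm.observe(); q=s['position'];z=q[2]-.0364
for d in arm.trace('bottle_a',p): 
    r,i=fit('bottle',[(p,d['region'])],q[:2]-.0095,0,z); print(round(d['conf'],2),d['region'].sum(),r.round(4),round(i,2),(r-q[:2]).round(4))
E
```

```text
pos [ 0.4851 -0.1222  0.1978] F [ 0.  -0.8 -0.7] j [ 0.95  0.33 -0.34  2.17 -1.01  0.81  0.65] w 3.21 t 25.65
y deg -44.7 z [ 0.502  0.498 -0.707]
delta cm [ 21.68 -11.24  22.62]
turn [ 0.003 -0.     0.011]
0.63 222 [ 0.4748 -0.1324] 0.86 [-0.0095 -0.0103]
0.5 202 [ 0.4748 -0.1316] -0.0 [-0.0095 -0.0095]
0.27 2163 [ 0.4748 -0.1316] -0.0 [-0.0095 -0.0095]
```

Request:
carry_out --claw '[2,2,2,2,2,2,2,2,2,2,2]' --delta_pos '[[2.16,-1.15,2.27],[2.16,-1.15,2.27],[2.16,-1.15,2.27],[2.16,-1.15,2.27],[2.16,-1.15,2.27],[2.16,-1.15,2.27],[2.16,-1.15,2.27],[2.16,-1.15,2.27],[2.16,-1.15,2.27],[2.16,-1.15,2.27],[0,0,0]]' --angular '[[0,0,0],[0,0,0],[0,0,0],[0,0,0],[0,0,0],[0,0,0],[0,0,0],[0,0,0],[0,0,0],[0,0,0],[0,0,0]]'

```text
clock: 26.85
position: [0.6213, 0.1878, 0.1859]
ee_rot: [-2.444, -1.033, -1.01]
force: [-0.1, 0.5, -0.5]
width: 0.35
gripper_force: 11.9
```

```bash
python3 st.py .6255 .181 .085 -45 45
```

```text
pos [0.6213 0.1878 0.1859] F [-0.1  0.5 -0.5] j [ 0.52  0.48 -0.83  2.13 -1.32  0.12  0.38] w 3.21 t 26.85
y deg -44.1 z [ 0.49   0.509 -0.707]
delta cm [-7.27  0.81  7.  ]
turn [-0.013  0.     0.009]
```

Request:
carry_out --claw '[2,2,2,2,2,2,2]' --delta_pos '[[0,0,0],[0,0,0],[0,0,0],[0,0,0],[0,0,0],[0,0,0],[0,0,0]]' --angular '[[0.0926,0,-0.0926],[0.0926,0,-0.0926],[0.0926,0,-0.0926],[0.0926,0,-0.0926],[0.0926,0,-0.0926],[0.0926,0,-0.0926],[0,0,0]]'

```text
clock: 27.55
position: [0.6241, 0.1803, 0.1839]
ee_rot: [-1.754, -1.765, -0.723]
force: [0.4, -0.4, -1.1]
width: 0.348
gripper_force: 11.9
```

```bash
python3 st.py .616 .1845 .085 0 45
```

```text
pos [0.6241 0.1803 0.1839] F [ 0.4 -0.4 -1.1] j [ 0.34  0.64 -0.45  1.68 -0.65  0.96  0.39] w 3.19 t 27.55
y deg 0.4 z [-0.006  0.706 -0.708]
delta cm [-6.68 -0.79  7.31]
turn [-0.006  0.002  0.003]
```

Request:
carry_out --claw '[2,2,2,2,2]' --delta_pos '[[-1.6,-0.26,1.8],[-2.3,-0.26,2.5],[-1.8,-0.26,2.0],[-0.9,0,1.0],[0,0,0]]' --angular '[[0,0,0],[0,0,0],[0,0,0],[0,0,0],[0,0,0]]'

```text
clock: 28.05
position: [0.6132, 0.1858, 0.0859]
ee_rot: [-1.757, -1.761, -0.721]
force: [0.5, -0.2, -1.1]
width: 0.348
gripper_force: 11.9
```

```bash
python3 st.py .616 .1848 .0444 0 45; cat > v.py <<'E'
# bottles seen near the tool at height z (arg), and annotated picture (arg name)
import sys
from h import *
q=arm.observe()['position']; z=float(sys.argv[2]); P=[arm.get_image(n) for n in('scene','top')]
for p in P:
    for d in arm.trace('bottle_a',p):
        r,i=fit('bottle',[(p,d['region'])],q[:2]-[0,.014],0,z)
        if i>.4: print('bottle',d['region'].sum(),r.round(4),round(i,2))
    for b in((.619,.171),(.617,.105)): cv2.polylines(p['frame'],[np.round(proj(p,cyl(.025,.032)+[*b,0])).astype(np.int32)],1,(255,0,0),1)
a,b=P[0]['frame'][130:250,180:340],P[1]['frame'][140:260,200:360]
cv2.imwrite(f'pics/{sys.argv[1]}.png',cv2.resize(np.hstack([a,b]),(800,300),interpolation=cv2.INTER_CUBIC)[:,:,::-1])
E
python3 v.py p6 .0486
```

```text
pos [0.6132 0.1858 0.0859] F [ 0.5 -0.2 -1.1] j [ 0.35  0.77 -0.47  1.76 -0.68  0.79  0.51] w 3.2 t 28.05
y deg 0.2 z [-0.007  0.706 -0.709]
delta cm [-3.    0.3   2.87]
turn [-0.007  0.002 -0.001]
bottle 152 [0.6144 0.173 ] 0.64
```

View pics/p6.png

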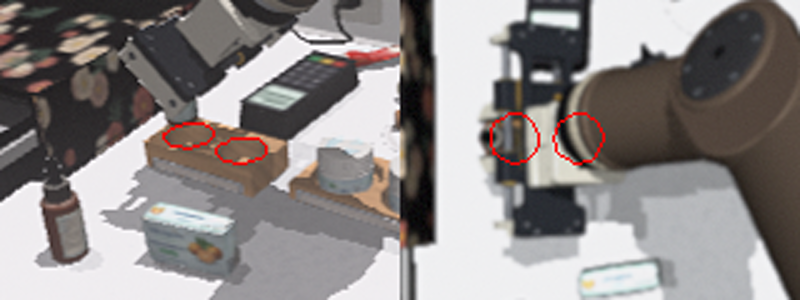

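The bottle is over the left bay, a couple of mm off at most. I'll lower it.

Request:
carry_out --claw '[2,2,2,2,2,2,2]' --delta_pos '[[-0.2,0.25,0],[-0.9,0,0.9],[-0.8,0,0.8],[-0.55,0,0.55],[-0.35,0,0.35],[-0.2,0,0.2],[0,0,0]]' --angular '[[0,0,0],[0,0,0],[0,0,0],[0,0,0],[0,0,0],[0,0,0],[0,0,0]]'

```text
clock: 28.95
position: [0.6172, 0.1845, 0.0466]
ee_rot: [-1.755, -1.765, -0.724]
force: [-0.0, -0.3, -0.3]
width: 0.348
gripper_force: 11.9
```

```bash
python3 st.py .6155 .184 .0444 0 45
```

```text
pos [0.6172 0.1845 0.0466] F [-0.  -0.3 -0.3] j [ 0.35  0.83 -0.47  1.76 -0.68  0.74  0.56] w 3.2 t 28.95
y deg 0.4 z [-0.005  0.705 -0.709]
delta cm [-0.2  -0.17  0.12]
turn [-0.005  0.002  0.004]
```

Request:
carry_out --claw '[2,2,2,3.6,4.2,4.8,4.8]' --delta_pos '[[-0.1,0,0.1],[-0.07,0,0.07],[0,0,0],[0,0,0],[0,0,0],[0,0,0],[0,0,0]]' --angular '[[0,0,0],[0,0,0],[0,0,0],[0,0,0],[0,0,0],[0,0,0],[0,0,0]]'

```text
clock: 29.65
position: [0.6174, 0.1845, 0.0448]
ee_rot: [-1.755, -1.766, -0.724]
force: [0.6, -0.0, -0.3]
width: 0.517
gripper_force: 0.0
```

Request:
carry_out --claw '[4.8,4.8,5.5,6,6,6,6,6,6,6,6,6,6]' --delta_pos '[[0,0,-1],[0,0,-2],[0,0,-3],[0,0,-3],[0,0,-3],[0,0,0],[0,-3.04,0.51],[0,-3.04,0.51],[0,-3.04,0.51],[0,-3.04,0.51],[0,-3.04,0.51],[0,-3.04,0.51],[0,0,0]]' --angular '[[0,0,0],[0,0,0],[0,0,0],[0,0,0],[0,0,0],[0,0,0],[0,0,0],[0,0,0],[0,0,0],[0,0,0],[0,0,0],[0,0,0],[0,0,0]]'

```text
clock: 30.95
position: [0.4302, 0.1212, 0.1076]
ee_rot: [-1.753, -1.764, -0.719]
force: [0.6, -0.3, 0.4]
width: 0.654
gripper_force: 0.0
```

```bash
python3 st.py .435 .191 .0364 0 45; python3 m.py | grep -E "^bottle "; python3 v.py p7 0 | head -0
```

```text
pos [0.4302 0.1212 0.1076] F [ 0.6 -0.3  0.4] j [ 0.61  0.58 -0.55  2.16 -0.75  0.75  0.76] w 6.0 t 30.95
y deg 0.5 z [-0.01   0.706 -0.708]
delta cm [-0.09  0.58  9.97]
turn [-0.01   0.002  0.002]
bottle scene 0.76 438 [0.4402 0.1805] iou 0.75
bottle top 0.79 227 [0.4357 0.1734] iou 0.92
bottle top 0.52 181 [0.619  0.1701] iou 0.88
```

View pics/p7.png

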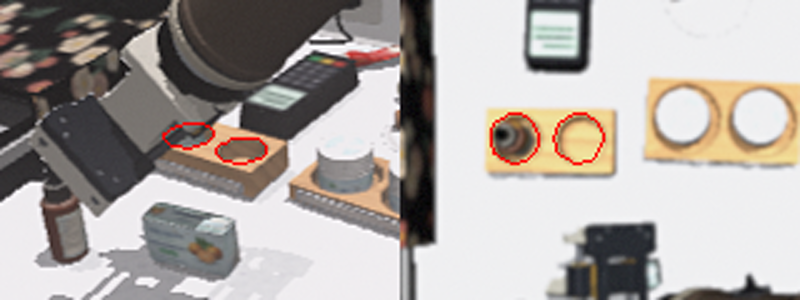

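The first bottle stands in the left bay, at (513,138) in the top-view panel, well inside the ring. Now the second bottle.

Request:
carry_out --claw '[6,6,6,6,6,6,6,6,4.5,2,2,2,2,2]' --delta_pos '[[-0.2,0.4,1],[0,0,2],[0,0,2],[0,0,2],[0,0,1.5],[0,0,0.8],[0,0,0.5],[0,0,0],[0,0,0],[0,0,0],[0,0,0],[0,0,0],[0,0,0],[0,0,0]]' --angular '[[0,0,0],[0,0,0],[0,0,0],[0,0,0],[0,0,0],[0,0,0],[0,0,0],[0,0,0],[0,0,0],[0,0,0],[0,0,0],[0,0,0],[0,0,0],[0,0,0]]'

```text
clock: 33.25
position: [0.439, 0.188, 0.0374]
ee_rot: [-1.756, -1.766, -0.724]
force: [0.3, -0.1, 0.0]
width: 0.343
gripper_force: 11.8
```

```bash
python3 st.py .434 .189 .19 0 45
```

```text
pos [0.439  0.188  0.0374] F [ 0.3 -0.1  0. ] j [ 0.52  0.75 -0.64  2.2  -0.88  0.48  0.85] w 3.15 t 33.25
y deg 0.4 z [-0.005  0.705 -0.709]
delta cm [ 10.84  -0.51 -10.75]
turn [-0.005  0.003  0.004]
```

Request:
carry_out --claw '[2,2,2,2,2,2,2,2,2,2,2,2]' --delta_pos '[[0.7,0,-0.7],[2,0,-2],[2.65,0,-2.65],[2.65,0,-2.65],[2.6,0,-2.6],[-0.83,2.91,-0.83],[-0.83,2.91,-0.83],[-0.83,2.91,-0.83],[-0.83,2.91,-0.83],[-0.83,2.91,-0.83],[-0.83,2.91,-0.83],[0,0,0]]' --angular '[[0,0,0],[0,0,0],[0,0,0],[0,0,0],[0,0,0],[0,0,0],[0,0,0],[0,0,0],[0,0,0],[0,0,0],[0,0,0],[0,0,0]]'

```text
clock: 34.45
position: [0.6174, 0.1169, 0.1873]
ee_rot: [-1.76, -1.766, -0.726]
force: [0.7, -0.4, 0.0]
width: 0.351
gripper_force: 11.8
```

```bash
python3 st.py .6135 .1175 .0854 0 45; python3 - <<'E'
from h import *
q=arm.observe()['position']
for n in('top','scene'):
    p=arm.get_image(n)
    for d in arm.trace('bottle_a',p):
        r,i=fit('bottle',[(p,d['region'])],q[:2]-[0,.014],0,q[2]-.0374); 
        if i>.3: print(n,round(d['conf'],2),d['region'].sum(),r.round(4),round(i,2),(r-q[:2]).round(4))
E
```

```text
pos [0.6174 0.1169 0.1873] F [ 0.7 -0.4  0. ] j [ 0.44  0.64 -0.45  1.67 -0.61  1.03  0.43] w 3.23 t 34.45
y deg 0.2 z [-0.001  0.704 -0.71 ]
delta cm [-7.14 -0.4   7.28]
turn [-0.001  0.004  0.003]
top 0.57 174 [0.6049 0.1355] 0.62 [-0.0125  0.0186]
top 0.51 214 [0.6175 0.1025] 0.77 [ 0.0001 -0.0145]
```

Request:
carry_out --claw '[2,2,2,2,2,2]' --delta_pos '[[-1.6,-0.3,1.6],[-2.4,0,2.4],[-2.0,0,2.0],[-0.8,0,0.8],[-0.4,0,0.4],[0,0,0]]' --angular '[[0,0,0],[0,0,0],[0,0,0],[0,0,0],[0,0,0],[0,0,0]]'

```text
clock: 35.25
position: [0.6108, 0.1191, 0.0859]
ee_rot: [-1.755, -1.766, -0.724]
force: [0.7, -0.7, -0.7]
width: 0.349
gripper_force: 11.8
```

```bash
python3 st.py .614 .118 .0454 0 45;  python3 v.py p8 .0486
```

```text
pos [0.6108 0.1191 0.0859] F [ 0.7 -0.7 -0.7] j [ 0.44  0.78 -0.46  1.74 -0.62  0.87  0.55] w 3.21 t 35.25
y deg 0.4 z [-0.005  0.706 -0.709]
delta cm [-2.94  0.32  2.79]
turn [-0.005  0.002  0.004]
bottle 137 [0.6114 0.1051] 0.65
```

View pics/p8.png

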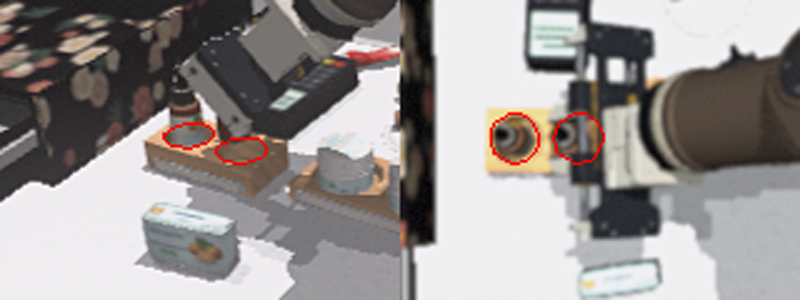

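The second bottle is over the right ring, about (575,138) in the top-view panel. I'll lower it.

Request:
carry_out --claw '[2,2,2,2,2,2,2,2,3.6,4.2,4.8,4.8]' --delta_pos '[[-0.1,0.2,0],[-0.9,0,0.9],[-0.8,0,0.8],[-0.5,0,0.5],[-0.3,0,0.3],[-0.18,0,0.18],[-0.1,0,0.1],[0,0,0],[0,0,0],[0,0,0],[0,0,0],[0,0,0]]' --angular '[[0,0,0],[0,0,0],[0,0,0],[0,0,0],[0,0,0],[0,0,0],[0,0,0],[0,0,0],[0,0,0],[0,0,0],[0,0,0],[0,0,0]]'

```text
clock: 36.65
position: [0.6131, 0.1179, 0.0456]
ee_rot: [-1.756, -1.766, -0.724]
force: [-0.5, 0.9, 0.3]
width: 0.519
gripper_force: 0.0
```

Request:
carry_out --claw '[4.8,4.8,4.8,4.8,4.8,6,6,6,6,6,6,6]' --delta_pos '[[0,0,-1],[0,0,-2],[0,0,-3],[0,0,-3],[0,0,-4],[0,-2.3,0],[0,-2.3,0],[0,-2.3,0],[0,-2.3,0],[0,-2.3,0],[0,-2.3,0],[0,0,0]]' --angular '[[0,0,0],[0,0,0],[0,0,0],[0,0,0],[0,0,0],[0,-0.131,0],[0,-0.131,0],[0,-0.131,0],[0,-0.131,0],[0,-0.131,0],[0,-0.131,0],[0,0,0]]'

```text
clock: 37.85
position: [0.4731, 0.0313, 0.139]
ee_rot: [2.2, 2.237, -0.006]
force: [0.7, 1.4, 0.7]
width: 0.652
gripper_force: 0.0
```

```bash
python3 - <<'E'
from h import *
P={n:arm.get_image(n) for n in('scene','top')}
for n,p in P.items():
    for d in arm.trace('box_a',p):
        if d['conf']<.3: continue
        ys,xs=np.nonzero(d['region']); g=ground(p,(xs.mean(),ys.mean()),.03); b=[(.0,2)]
        q,i=min((fit('box',[(p,d['region'])],g+np.array([0,e]),1,.008 if g[0]>.55 else 0) for e in(0,.005)),key=lambda t:-t[1])
        pts=np.array([ground(p,(x,y),.049) for x,y in zip(xs,ys)],np.float32)
        print(n,round(d['conf'],2),d['region'].sum(),q.round(4),round(i,2),'rect',cv2.minAreaRect(pts*1000))
a,b=P['scene']['frame'][130:270,180:400],P['top']['frame'][140:280,230:450]
cv2.imwrite('pics/p9.png',np.vstack([cv2.resize(v,(471,300),interpolation=cv2.INTER_CUBIC) for v in (a,b)])[:,:,::-1])
E
python3 st.py .475 .067 .0160 7 0
```

```text
scene 0.59 861 [ 0.4758  0.069  -0.0663] 0.86 rect ((449.7667236328125, 48.807289123535156), (77.67605590820312, 110.42664337158203), 6.6673455238342285)
top 0.72 377 [ 0.6694 -0.2016  0.1468] 0.74 rect ((667.9906616210938, -199.99708557128906), (81.87110137939453, 30.126619338989258), 88.04508209228516)
pos [0.4762 0.0244 0.1379] F [-0.4 -0.5  0.6] j [-0.06  0.31 -0.12  2.03  0.06  0.81 -0.22] w 5.97 t 38.05
y deg 0.3 z [-0.    -0.003 -1.   ]
delta cm [ 4.29 -0.1  12.18]
turn [-0.     0.003 -0.118]
```

View pics/p9.png

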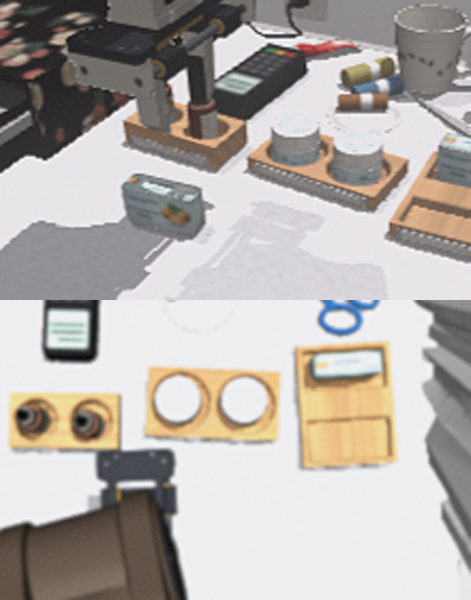

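All four are seated. The arm hides the box in the top view now, so I'll get its yaw from the saved first top picture; the box has not moved.

```bash
python3 - <<'E'
from h import *
p=arm.get_image('top'); f=cv2.imread('pics/top0.png'); c=f[235:270,262:314].astype(int)
bg=np.median(c.reshape(-1,3),0); m=(abs(c-bg).max(2)>22).astype(np.uint8); 
n,l,s,_=cv2.connectedComponentsWithStats(cv2.morphologyEx(m,cv2.MORPH_CLOSE,np.ones((3,3)))); k=1+s[1:,4].argmax()
for r in (l==k): print(''.join('#' if v else '.' for v in r))
cs,_=cv2.findContours((l==k).astype(np.uint8),0,1); h=np.zeros(f.shape[:2],np.uint8); cv2.drawContours(h[235:270,262:314],cs,-1,1,-1)
ys,xs=np.nonzero(h); print(cv2.minAreaRect(np.array([ground(p,(x,y),.049) for x,y in zip(xs,ys)],np.float32)*1000))
for t in(0,.15): print(fit('box',[(p,h>0)],ground(p,(xs.mean(),ys.mean()),.03)+t/50,1))
E
```

```text
....................................................
....................................................
....................................................
....................................................
....................................................
....................................................
....................................................
....................................................
.................................#########..........
..........................################..........
...................########################.........
..............######################...####.........
...........#################............###.........
..........###########...####............###.........
.........######.....#...####............###.........
.........######.....#...######..........###.........
.........######.....########............###.........
.........#######....#...................####........
.........#######......................#####.........
.........#######.................#########..........
.........#######...........#############
[... 306 characters left out ...]
........................
....................................................
....................................................
....................................................
....................................................
....................................................
....................................................
....................................................
....................................................
((473.8062438964844, 64.7041015625), (35.57017135620117, 85.40660858154297), 6.437249183654785)
(array([0.47291463, 0.06608377, 0.12118951]), np.float64(0.9214377406931964))
(array([0.47305103, 0.06663882, 0.11839643]), np.float64(0.9226121609461371))
```

Request:
carry_out --claw '[6,6,6,6,6,6,6,6,6,4,2,2,2,2,2,2]' --delta_pos '[[2.2,-0.15,0],[2.15,-0.15,0],[0,0,0],[0,0,3],[0,0,4],[0,0,3],[0,0,1.4],[0,0,0.7],[0,0,0],[0,0,0],[0,0,0],[0,0,0],[0,0,0],[0,0,0],[0,0,0],[0,0,0]]' --angular '[[0,0,0],[0,0,0],[0,0,-0.12],[0,0,0],[0,0,0],[0,0,0],[0,0,0],[0,0,0],[0,0,0],[0,0,0],[0,0,0],[0,0,0],[0,0,0],[0,0,0],[0,0,0],[0,0,0]]' --force 15

```text
clock: 39.7
position: [0.4727, 0.0687, 0.017]
ee_rot: [2.075, 2.355, -0.003]
force: [-0.4, -0.8, 7.6]
width: 0.329
gripper_force: 15.0
```

```bash
python3 st.py .583 -.204 .19 2 0
```

```text
pos [0.4727 0.0687 0.017 ] F [-0.4 -0.8  7.6] j [-0.16  0.5  -0.13  2.13  0.14  0.52 -0.27] w 3.02 t 39.7
y deg 7.2 z [ 0.001 -0.003 -1.   ]
delta cm [-28.49   7.51 -17.21]
turn [0.    0.003 0.091]
```

Request:
carry_out --claw '[2,2,2,2,2,2,2,2,2,2,2,2,2,2]' --delta_pos '[[0,0,-1],[0,0,-3],[0,0,-4],[0,0,-4],[0,0,-1],[-3.44,1.24,0],[-3.44,1.24,0],[-3.44,1.24,0],[-3.44,1.24,0],[-3.44,1.24,0],[-3.44,1.24,0],[-3.44,1.24,0],[-3.44,1.24,0],[0,0,0]]' --angular '[[0,0,0],[0,0,0],[0,0,0],[0,0,0],[0,0,0.091],[0,0,0],[0,0,0],[0,0,0],[0,0,0],[0,0,0],[0,0,0],[0,0,0],[0,0,0],[0,0,0]]'

```text
clock: 41.1
position: [0.5814, -0.2089, 0.1477]
ee_rot: [2.186, 2.25, -0.007]
force: [-0.8, -0.6, -0.0]
width: 0.333
gripper_force: 15.0
```

```bash
python3 st.py .5815 -.203 .06 2 0; python3 - <<'E'
from h import *
q=arm.observe()['position']
for n in('scene','top'):
    p=arm.get_image(n)
    for d in arm.trace('box_a',p):
        if d['conf']<.25: continue
        r,i=fit('box',[(p,d['region'])],q[:2],1,q[2]-.017)
        if i>.4: print(n,round(d['conf'],2),d['region'].sum(),r.round(4),round(i,2))
E
```

```text
pos [ 0.5814 -0.2089  0.1477] F [-0.8 -0.6 -0. ] j [ 0.29  0.5  -0.05  1.68  0.04  0.96  0.25] w 3.06 t 41.1
y deg 1.6 z [ 0.    -0.006 -1.   ]
delta cm [0.64 0.03 8.77]
turn [-0.     0.006 -0.006]
scene 0.8 761 [ 0.5824 -0.2086  0.1803] 0.57
```

Lower to just above the tray, then look.

Request:
carry_out --claw '[2,2,2,2,2]' --delta_pos '[[0.3,0,2],[0,0,3],[0,0,2.6],[0,0,1.6],[0,0,0]]' --angular '[[0,0,0],[0,0,0],[0,0,0],[0,0,0],[0,0,0]]'

```text
clock: 41.8
position: [0.5792, -0.1976, 0.0533]
ee_rot: [-2.178, -2.261, 0.007]
force: [-0.6, -0.2, -0.0]
width: 0.332
gripper_force: 15.0
```

```bash
python3 st.py .5815 -.203 .025 2 0; python3 - <<'E'
from h import *
q=arm.observe()['position']; P=[arm.get_image(n) for n in('scene','top')]
c,s=np.cos(.035),np.sin(.035)
for p,o in zip(P,((.6295,-.1992),(.6249,-.2039))):
    B=np.array([[-.042+i*.0235,j*.0485] for i,j in((-1,-1),(-1,1),(1,1),(1,-1))])@np.array([[c,s],[-s,c]])+o
    cv2.polylines(p['frame'],[np.round(proj(p,np.c_[B,[.02]*4])).astype(np.int32)],1,(255,0,0),1)
a,b=P[0]['frame'][160:260,330:450],P[1]['frame'][140:240,340:460]
cv2.imwrite('pics/p10.png',cv2.resize(np.hstack([a,b]),(800,333),interpolation=cv2.INTER_CUBIC)[:,:,::-1])
E
```

```text
pos [ 0.5792 -0.1976  0.0533] F [-0.6 -0.2 -0. ] j [ 0.28  0.6  -0.05  1.77  0.05  0.77  0.24] w 3.05 t 41.8
y deg 2.1 z [-0.005 -0.001 -1.   ]
delta cm [-0.54  0.23  2.83]
turn [-0.005  0.001  0.003]
```

View pics/p10.png

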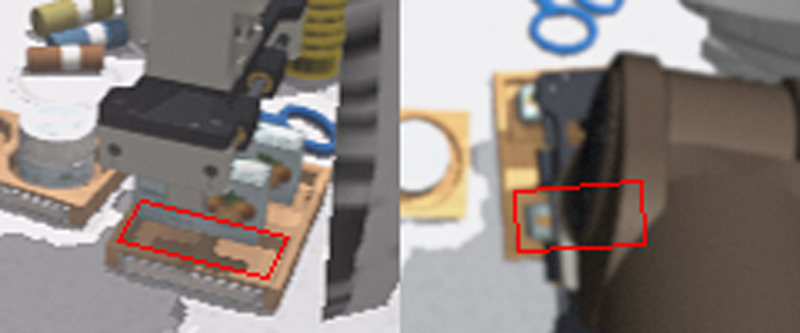

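The box is held just above the near bay; the tool is about 7 mm left and 4 mm short. I'll correct, then set it down.

Request:
carry_out --claw '[2,2,2,2]' --delta_pos '[[-0.4,0.2,0],[-0.3,0.15,0],[0,0,0],[0,0,0]]' --angular '[[0,0,0],[0,0,0],[0,0,0],[0,0,0]]'

```text
clock: 42.3
position: [0.585, -0.2071, 0.0558]
ee_rot: [2.181, 2.258, -0.004]
force: [0.7, 0.2, 0.1]
width: 0.33
gripper_force: 15.0
```

```bash
python3 st.py .583 -.2045 .025 2 0
```

```text
pos [ 0.585  -0.2071  0.0558] F [0.7 0.2 0.1] j [ 0.29  0.61 -0.05  1.75  0.05  0.78  0.25] w 3.03 t 42.3
y deg 2.0 z [ 0.    -0.003 -1.   ]
delta cm [ 0.27 -0.19  3.08]
turn [ 0.     0.003 -0.   ]
```

Request:
carry_out --claw '[2,2,2,2,2,2,2]' --delta_pos '[[0.2,-0.15,0.8],[0,0,0.8],[0,0,0.6],[0,0,0.4],[0,0,0.25],[0,0,0.15],[0,0,0]]' --angular '[[0,0,0],[0,0,0],[0,0,0],[0,0,0],[0,0,0],[0,0,0],[0,0,0]]'

```text
clock: 43.0
position: [0.5833, -0.2049, 0.0254]
ee_rot: [2.181, 2.259, -0.004]
force: [0.3, 0.3, -0.9]
width: 0.33
gripper_force: 15.0
```

Request:
carry_out --claw '[2,2,3.4,4,4.6,4.6,4.6,4.6,4.6,4.6,4.6,4.6,4.6]' --delta_pos '[[0,0,0.05],[0,0,0],[0,0,0],[0,0,0],[0,0,0],[0,0,0],[0,0,-1],[0,0,-2.5],[0,0,-4],[0,0,-4],[0,0,-4],[0,-4,-3],[0,-4,-2]]' --angular '[[0,0,0],[0,0,0],[0,0,0],[0,0,0],[0,0,0],[0,0,0],[0,0,0],[0,0,0],[0,0,0],[0,0,0],[0,0,0],[0,0,0],[0,0,0]]'

```text
clock: 44.3
position: [0.5037, -0.207, 0.2328]
ee_rot: [2.177, 2.257, -0.001]
force: [-1.5, -1.7, 0.6]
width: 0.5
gripper_force: 0.0
```

Request:
carry_out --claw '[4.6,4.6,4.6,4.6,4.6,4.6]' --delta_pos '[[3,-2,0],[4,-2,0],[4,-2,0],[4,-2,0],[4,0,0],[0,0,0]]' --angular '[[0,0,0],[0,0,0],[0,0,0],[0,0,0],[0,0,0],[0,0,0]]'

```text
clock: 44.9
position: [0.4161, -0.0151, 0.2305]
ee_rot: [2.173, 2.266, -0.001]
force: [-0.4, -1.1, 0.7]
width: 0.498
gripper_force: 0.0
```

```bash
python3 - <<'E'
from h import *
P=[arm.get_image(n) for n in('scene','top')]
a,b=P[0]['frame'][150:270,220:440],P[1]['frame'][130:250,220:440]
cv2.imwrite('pics/p11.png',cv2.resize(np.vstack([a,b]),(550,600),interpolation=cv2.INTER_CUBIC)[:,:,::-1])
E
python3 m.py | grep -E "^(box|pot|bottle) "; python3 st.py
```

```text
pot scene 0.96 541 [ 0.6459 -0.0714] iou 0.94
pot scene 0.58 500 [0.652  0.0082] iou 0.92
pot top 0.71 382 [ 0.6357 -0.0021] iou 0.95
pot top 0.65 404 [ 0.6322 -0.0809] iou 0.94
bottle scene 0.59 312 [0.6509 0.1984] iou 0.74
bottle scene 0.58 306 [0.6499 0.1344] iou 0.74
bottle top 0.78 185 [0.6185 0.1724] iou 0.87
bottle top 0.65 174 [0.6104 0.1054] iou 0.9
box scene 0.8 892 [ 0.5976 -0.2022  0.2131] iou 0.83
box top 0.71 380 [ 0.5824 -0.209   0.0674] iou 0.82
box top 0.6 1706 [0.745  0.1252 1.1614] iou 0.32
pos [ 0.4167 -0.0201  0.2293] F [ 0.7 -0.1 -0.3] j [ 0.1   0.11 -0.2   2.03  0.03  1.01 -0.08] w 4.61 t 45.7
y deg 2.0 z [-0.    -0.003 -1.   ]
```

View pics/p11.png

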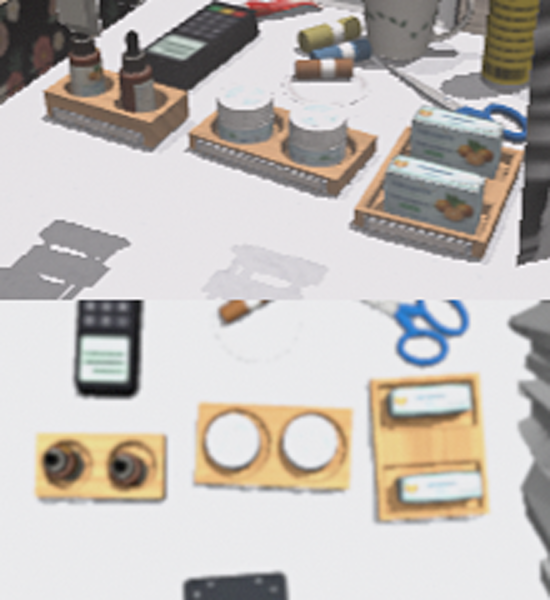

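All five items stand upright in their bays: bottles at (62,465) and (127,468), pots at (232,440) and (312,440), carton at (440,488) in the lower panel. The stock carton and the terminal have not moved, and the arm is clear.

```bash
python3 -c "
from cell import arm
print(arm.sign_off())"
```

```text
the job is handed in; nothing more can be done
None
```

The job is handed in at about 46 s of the 128 s limit: both pots, both bottles and the carton stand upright in their bays in the last pictures, and the stock carton and card terminal are where they were; no verdict was returned.

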